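# Reset the loaded channel of the capacitor tester

## Task

Reset the channel of the capacitor tester whose cradle holds the can capacitor: push the sliding guard fully open, reach a fingertip down into the well in front of that capacitor, press the sunken key fully in and keep it down for a full second. Then let the key come up and push the guard fully shut again. Do not press the other key, and leave the capacitor and the loose things round the tester where they are.

Things in the scene. Friction and masses are not known exactly. Their poses are not given: they have to be found in the camera images.
- tester: Grey fixed bench tester, 257 (x) by 190 mm (y). Origin on the table under it; x axis from its front (meter windows, robot side) to its rear, y to its left, z up. Front: block 60 mm high, x = -110 to 30 mm, two wells in its top, guide rails 69 mm high outside y = +-87 mm. Rear: low deck, a cradle behind each well (stops 42 mm high); one holds the capacitor, the other a finned aluminium block.
- well_left (a point): Centre of the mouth of the left well, level with the block's top, 60 mm above the table, at tester x = -70, y = +45 mm; axes as the tester's. The well is round, 50 mm wide and 28 mm deep; in its middle stands a white round key, 29 mm in diameter, its top 18 mm below the mouth.
- well_right (a point): Centre of the mouth of the right well, the same, at tester x = -70, y = -45 mm, z = 60 mm.
- cradle_left (a point): Centre of the floor of the left cradle, 10 mm above the table, at tester x = 86, y = +45 mm: behind the left well. 48 mm wide between walls, 100 mm long.
- cradle_right (a point): Centre of the floor of the right cradle, 10 mm above the table, at tester x = 86, y = -45 mm: behind the right well.
- guard (a joint): Sliding guard: aluminium plate 64 x 172 x 3.5 mm flat on the block (upper face 64 mm above the table). 0 = fully shut, over both wells; 0.066 m = fully open, slid to the rear along the tester's +x, its front edge 8 mm behind the wells. Hard stops at both ends; it stays where it is left, friction about 1.5 N.
- ridge (a point): Middle of the top of the guard's black ridge: an upright bar 10 mm thick along x, 110 mm long along y, rising 19 mm above the plate to 83 mm above the table; at tester x = -50 mm when shut, 16 mm when open. Push its front face to the rear to open, its rear face to the front to shut. Axes as the tester's.
- key_left (a joint): Key in the left well: 0 = up, 0.006 m = fully in (pressed straight down, about 5 N; 1.2 N starts it). Springs back when let go.
- key_right (a joint): Key in the right well, the same.
- capacitor: Can capacitor, loose, 45 mm in diameter, 95 mm long, lying in one of the two cradles along the tester's x axis, its highest line about 56 mm above the table. Origin: centre of the can's end that faces the well; its own z axis runs along the can.
- lug_pot: Round white pot with a snap lid, 55 mm in diameter, 50 mm high, loose, upright on the table to the left of the tester. Origin: centre of its underside.
- flux: Bottle with a black screw cap, 41 mm in diameter, 88 mm high, loose, upright on the table to the left of the tester's rear. Origin: centre of its underside.
- tin: Small round tin, 36 mm in diameter, 27 mm high, loose, on the table to the right of the tester. Origin: centre of its underside.
- spool: Reel of solder wire, 68 mm in diameter, 66 mm high, loose, upright on the table, further to the right. Origin: centre of its underside.
Mind the look-alikes: they are no part of the job. Leave any red look-alike of the capacitor alone.

How it is judged:
On the way, in this order (a step that is already met when the one before it is completed fails the run):
1. the guard is pushed fully open (value of joint guard above 0.058 m), for 0.1 s.
2. the key in front of the capacitor is held fully in (((horizontal distance between capacitor and cradle_left below 0.065 m and value of joint key_left above 0.0048 m) or (horizontal distance between capacitor and cradle_right below 0.065 m and value of joint key_right above 0.0048 m))), for 0.7 s.
At the end, for the whole second after the job is handed in: The guard is shut to within 5 mm, both keys are up (within 1.5 mm), the capacitor lies in its cradle within 12 mm of where it was, and the pot, bottle, tin and reel are within 20 mm of where they stood (value of joint guard below 0.005 m and value of joint each of key_left, key_right below 0.0015 m and (horizontal distance between capacitor and cradle_left below 0.065 m or horizontal distance between capacitor and cradle_right below 0.065 m) and distance of capacitor from where it was at the start of the episode below 0.012 m and linear speed of capacitor below 0.02 m/s and distance of each of lug_pot, flux, tin, spool from where it was at the start of the episode below 0.02 m); the robot touches nothing.
It fails at once if the key of the other channel is pressed (more than 2.5 mm) ((horizontal distance between capacitor and cradle_left below 0.065 m and value of joint key_right above 0.0025 m) or (horizontal distance between capacitor and cradle_right below 0.065 m and value of joint key_left above 0.0025 m)).
It fails at once if the capacitor is moved or lifted by more than 12 mm (distance of capacitor from where it was at the start of the episode above 0.012 m).
It fails at once if the pot, bottle, tin or reel is moved or lifted by more than 20 mm (distance of any of lug_pot, flux, tin, spool from where it was at the start of the episode above 0.02 m).
It also fails if it takes over 51 s, if anything falls off the work surface, if the arm or the gripper's body presses on something with over 40 N, if the wrist force passes 120 N, or if a joint passes its speed limit or range.

## Robot

A 6-joint arm with a two-finger parallel gripper is mounted at the origin on a cart in front of the work surface, level with it; the furniture and walls round the work are solid. World frame = base frame: x ahead of the robot, y to its left, z up, the work surface at z = 0. Lengths are in m, angles in rad, forces in N, time in s.
With the tool pointing down it reaches from about 0.275 to 1 m from the base axis. Payload 8.4 kg.
Tool frame: the origin (TCP) lies at the very end of the fingers, on their centre line; the grasp point (between the pads) lies 19 mm behind it; x points along the fingers, y is the direction in which the jaws open and shut, and the axes are right-handed (so a half turn about x gives the same grasp; the last joint's range is limited). The gripper opens to 85 mm and grips with 20 to 120 N. Pads are 22 mm wide; open, the fingers measure 114 mm over their backs; the gripper's body (76 mm by 85 mm) begins 54 mm behind the grasp point. The pads swing forward as they close: fully open they stand 13 mm farther back than shut.
Start: joints at [-1.218, 0.353, 1.633, -0, 1.155, -0.002], TCP at [0.217, -0.586, 0.231] pointing down, gripper open.
Joint ranges: [-2.63, 2.63], [-0.92, 2.1], [0.06, 2.66], [-1.3, 4.44], [0, 2.69], [-3.02, 3.02]. Speed limits (rad/s): [2.22, 2.22, 2.79, 3.14, 3.14, 3.14].

## Interface

Orientations are given as a unit quaternion [w, x, y, z].
In Python, from bench import arm gives the robot as it stands.
- The arm moves only by the tool move_arm, never from a script. Its argument "commands" is a list of rows, each a list of 7 numbers: the turn, a rotation vector about the tool's x, y, z in rad, then the shift along the tool's x, y, z in m, then the finger opening in m, from 0 to 0.0854. In form: [[wx, wy, wz, dx, dy, dz, hand], ...]. A call has 1 to 12 rows; each row shifts and turns the commanded pose from where the row before left it, along the tool's axes as they then stand; what a row does not reach is not made up. A row lasts 1/10 s, in which the tool goes at most 50 mm and 8.59 degrees, less where a joint would pass 70% of its speed; a pose out of reach is approached as far as the arm can. A call is refused whole if a number of a shift passes 0.05 or a number of a turn 0.15, either way. A call with a gripper value outside its range is refused whole. The fingers move at their own pace and stop on an object; "force" is the grip in N (left out, the last holds). Time passes only in rows, so rows that do not move let the fingers close. It gives the time, the measured TCP pose, the force and the opening at its end, in the units of the state.
- arm.sense(): the state, without advancing time (a new reading comes with each control period).
- arm.capture(name): name is "side" or "top"; returns (picture, depth): 420x560x3 uint8, blue, green, red; 420x560 float32, m along the optical axis (not along the pixel's ray), 0 where there is no reading.
- arm.camera_params(name): a dict with "camera_matrix" (3x3 intrinsics, pixels), "T" (4x4, takes a point from camera to world coordinates). Camera axes: x right, y up, looking along -z (the intrinsics and any distortion apply to the point x, -y, -z); pixel columns grow to the right and rows downward; lengths in m; the calibration is good to about 2 mm. A picture is of the moment at which its call begins. camera_params takes no time and is no camera call.
- arm.hand_in(): hands the job in, once; it reports no verdict.
The state is a dict: "time_s": time; "qpos": joint angles; "joint_vel": joint speeds; "tau": joint torques, N m; "position": TCP position; "eef_rot": TCP orientation; "wrist_force": force on the tool from outside, world axes, zero at the start; "ft_torque": the same for the moment, N m; "finger_gap": finger opening in m.
Only numpy, scipy, OpenCV 4.12 (cv2) and the standard library are available. Lean on these libraries where they do the work, as an engineer would, in place of code of your own. Each camera call takes 0.05 s, during which the arm holds its last target. There are 200 camera calls.

## Working session

There is one attempt and no reset: what is moved stays moved. The work goes in short steps, Python scripts to look and compute and a tool call to move; the robot and the scene stay as the last step left them, time stands still between calls to the robot, and variables do not carry over. Pictures are saved under pics/ and viewed, about 8 in all and at most 12, crops included, and the job is handed in when it is done.

Besides the shell and the picture viewer there is one more tool, called after "Request:" as name(argument=value, ...), one argument or row to a line, values as JSON. move_arm: Moves the arm, as the interface text tells. Its arguments: {"type":"object","properties":{"commands":{"type":"array"},"force":{"type":"number"}},"required":["commands"]}

```bash
mkdir -p pics
cat > h.py <<'E'
import numpy as np,cv2
from bench import arm
def snap(n):
    im,d=arm.capture(n); P=arm.camera_params(n); np.savez(f'{n}.npz',im=im,d=d,K=P['camera_matrix'],T=P['T'])
    return im,d
def load(n):
    z=np.load(f'{n}.npz'); return z['im'],z['d'],z['K'],z['T']
def pts(d,K,T):
    v,u=np.mgrid[:d.shape[0],:d.shape[1]]
    c=np.stack([(u-K[0,2])*d/K[0,0],-(v-K[1,2])*d/K[1,1],-d],-1)
    return c@T[:3,:3].T+T[:3,3]
def ray(u,v,K,T,z):
    r=T[:3,:3]@np.array([(u-K[0,2])/K[0,0],-(v-K[1,2])/K[1,1],-1]); o=T[:3,3]
    return o+r*(z-o[2])/r[2]
E
python3 - <<'E'
from h import *
for n in('side','top'):
    im,d=snap(n); cv2.imwrite(f'pics/{n}0.png',im); P=arm.camera_params(n); print(P); print((d>0).mean(),d.max())
s=arm.sense(); print(s)
E
```

```text
{'camera_matrix': array([[427.29908149,   0.        , 276.46216766],
       [  0.        , 427.29908149, 208.58126722],
       [  0.        ,   0.        ,   1.        ]]), 'T': array([[ 0.94832891,  0.20310427, -0.24376408,  0.30512596],
       [-0.31651262,  0.55185261, -0.77154291, -0.545902  ],
       [-0.02218181,  0.80883085,  0.58762285,  0.66905397],
       [ 0.        ,  0.        ,  0.        ,  1.        ]])}
0.9960586734693877 2.6244009
{'camera_matrix': array([[426.51276814,   0.        , 285.58989421],
       [  0.        , 426.51276814, 207.11885644],
       [  0.        ,   0.        ,   1.        ]]), 'T': array([[ 0.02543912,  0.99155297, -0.12718317,  0.38062322],
       [-0.99966726,  0.02468901, -0.00747101,  0.18593089],
       [-0.00426788,  0.12733091,  0.99185111,  1.1991887 ],
       [ 0.        ,  0.        ,  0.        ,  1.        ]])}
0.9962670068027211 2.1265364
{'time_s': 0.1, 'qpos': array([-1.21838421e+00,  3.53579846e-01,  1.63405582e+00,  1.65576861e-06,
        1.15521065e+00, -2.39575016e-03]), 'joint_vel': array([-0.00070438, -0.00086371, -0.00327945, -0.00104713, -0.00050862,
        0.00012903]), 'tau': array([ 7.35545345e-04, -6.06355762e+01, -3.42818749e+01, -8.59398006e-05,
        3.84074214e-03, -1.66570135e-05]), 'position': array([ 0.21698635, -0.58566723,  0.23063785]), 'eef_rot': array([-0.12434975, -0.6959321 , -0.12522287,  0.6960854 ]), 'wrist_force': array([ 0.07920188,  0.32985347, -0.50865259]), 'ft_torque': array([ 0.03944389, -0.0012313 ,  0.00622711]), 'finger_gap': 0.08532437976259594}
```

View pics/top0.png

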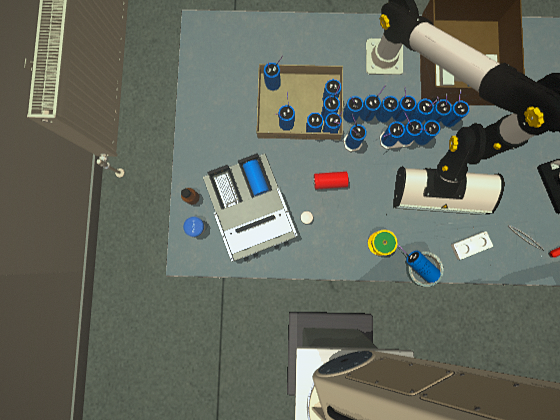

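View pics/side0.png

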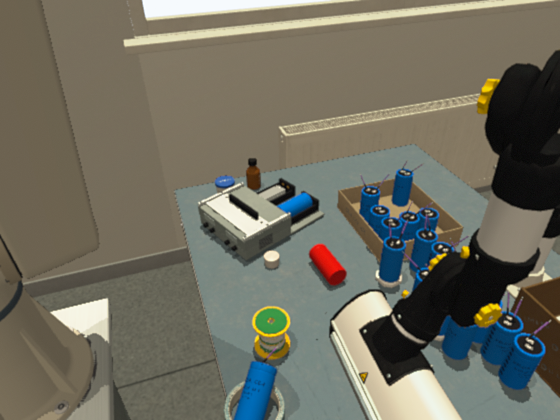

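The top view shows the tester at about (250,207), turned about 20° with its front towards the robot. Candidates for the capacitor:
- Blue can lying in the tester's right cradle, top (257,176).
- Loose red can at (331,181).
- Many upright blue cans around (400,110).
- Blue can in a ring at (425,265).

I choose the can in the cradle, which makes it the right channel. The finned block is on the left at (226,188). Next I measure and check with one close crop.

Run:
```python
from h import *
im,d,K,T=load('top'); p=pts(d,K,T); Z=p[...,2]
roi=np.zeros(d.shape,bool); roi[145:270,195:300]=1
print('table z',np.median(Z[150:260,310:320]))
hsv=cv2.cvtColor(im,cv2.COLOR_BGR2HSV)
blue=((hsv[...,0]>95)&(hsv[...,0]<125)&(hsv[...,1]>140)&roi).astype(np.uint8)
n,l,st,c=cv2.connectedComponentsWithStats(blue)
for i in range(1,n):
    if st[i,4]>60:
        q=p[l==i]; print('blue',c[i],st[i],'med',np.median(q,0).round(4),'ztop',np.percentile(q[:,2],95).round(4)); 
        r=cv2.minAreaRect(q[:,:2].astype(np.float32)*1000); print(r)
# guard plate top
for lo,hi,nm in((.045,.076,'block/guard'),(.077,.092,'ridge')):
    m=(roi&(Z>lo)&(Z<hi)).astype(np.uint8)
    n,l,st,c=cv2.connectedComponentsWithStats(m); i=1+st[1:,4].argmax(); q=p[l==i]
    r=cv2.minAreaRect(q[:,:2].astype(np.float32)*1000); print(nm,c[i],st[i],r,np.median(q[:,2]))
dark=((hsv[...,2]<60)&roi).astype(np.uint8); 
n,l,st,c=cv2.connectedComponentsWithStats(dark)
for i in range(1,n):
    if st[i,4]>40: q=p[l==i]; print('dark',c[i],st[i],np.median(q,0).round(4),cv2.minAreaRect(q[:,:2].astype(np.float32)*1000))
print(K,T[:3,3])
a=cv2.resize(im[140:275,175:325],None,fx=4,fy=4,interpolation=cv2.INTER_CUBIC)
ims,ds,Ks,Ts=load('side'); b=cv2.resize(ims[150:280,180:340],None,fx=4,fy=4,interpolation=cv2.INTER_CUBIC)
cv2.imwrite('pics/topc.png',a);cv2.imwrite('pics/sidec.png',b)
```

```text
table z -0.0010050939120318514
blue [254.89333333 176.68380952] [243 159  25  36 525] med [0.6106 0.2807 0.0502] ztop 0.0555
((520.2879638671875, 243.54664611816406), (302.16278076171875, 42.91762924194336), 22.595308303833008)
blue [198.15873016 226.21428571] [195 217   9  19 126] med [0.4708 0.4302 0.0478] ztop 0.0518
((471.200927734375, 428.0119323730469), (49.3610954284668, 22.678001403808594), 2.932643175125122)
block/guard [255.10028249 224.7059322 ] [ 213  188   85   74 3540] ((478.3394470214844, 274.90008544921875), (142.4104461669922, 189.6060333251953), 22.718017578125) 0.06058215067147532
ridge [254.52       223.46666667] [235 215  40  18 150] ((478.4837341308594, 275.4902038574219), (9.837950706481934, 108.85425567626953), 22.486473083496094) 0.08130515190605159
dark [260.62025316 168.49367089] [245 156  27  34  79] [0.6422 0.2652 0.0293] ((529.9027099609375, 230.75213623046875), (309.3363342285156, 38.526283264160156), 23.811756134033203)
dark [244.8        175.23076923] [238 160  16  37  65] [0.6206 0.3134 0.0301] ((610.4693603515625, 302.4674987792969), (103.98201751708984, 16.481321334838867), 23.992473602294922)
dark [222.78333333 183.07777778] [209 165  33  44 180] [0.6007 0.3764 0.0282] ((586.3705444335938, 366.6615295410156), (113.01227569580078, 58.769126892089844), 23.882715225219727)
[[426.51276814   0.         285.58989421]
 [  0.         426.51276814 207.11885644]
 [  0.           0.           1.        ]] [0.38062322 0.18593089 1.1991887 ]
```

View pics/topc.png

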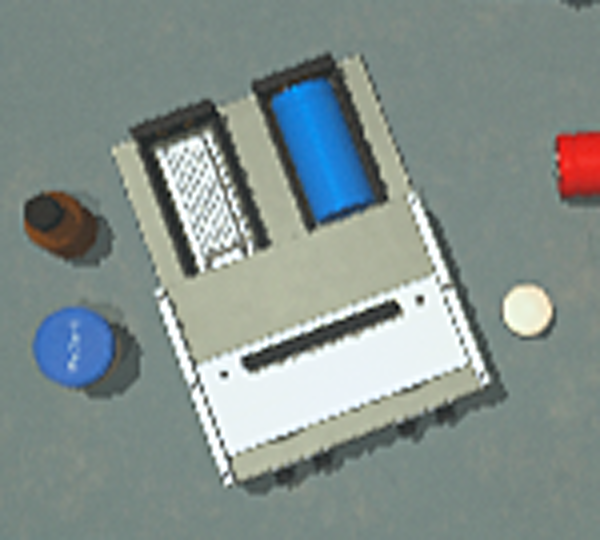

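View pics/sidec.png

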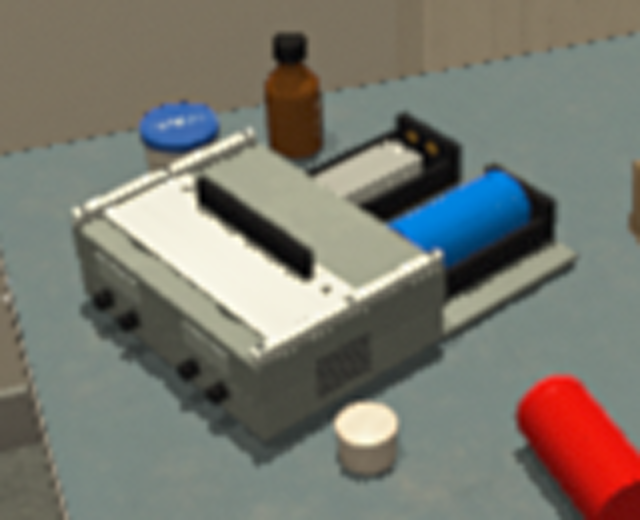

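The crop confirms it: the blue can is in the right cradle and the finned block in the left, so the key to press is key_right. I refine the pose from the side view and from edges.

Run:
```python
from h import *
yaw=np.radians(22.6); ex=np.array([np.cos(yaw),np.sin(yaw)]); ey=np.array([-ex[1],ex[0]])
R=np.array([.4785,.2755]); O0=R+.05*ex; print('O0',O0)
for n,roi in(('top',(150,270,200,305)),('side',(170,265,185,330))):
    im,d,K,T=load(n); p=pts(d,K,T); Z=p[...,2]; hsv=cv2.cvtColor(im,cv2.COLOR_BGR2HSV)
    m=np.zeros(d.shape,bool); m[roi[0]:roi[1],roi[2]:roi[3]]=1
    def rep(nm,mm,z=None):
        q=p[mm]
        if z is not None:
            v,u=np.nonzero(mm); q=np.array([ray(a,b,K,T,z) for a,b in zip(u,v)])
        t=np.c_[(q[:,:2]-O0)@ex,(q[:,:2]-O0)@ey]*1000
        print(n,nm,mm.sum(),'x',np.percentile(t[:,0],[0,2,50,98,100]).round(1),'y',np.percentile(t[:,1],[0,2,50,98,100]).round(1),'z',np.percentile(p[mm][:,2]*1000,[2,50,98]).round(1), cv2.minAreaRect(q[:,:2].astype(np.float32)*1000)[2])
    rep('ridge depth',m&(Z>.076)&(Z<.09)&(hsv[...,2]<90))
    rep('dark@.083',m&(Z>.072)&(Z<.09)&(hsv[...,2]<90),.083)
    wt=m&(hsv[...,2]>215)&(Z>.055)&(Z<.067); rep('plate',wt); rep('plate ray.064',wt,.064)
    b=m&(hsv[...,0]>95)&(hsv[...,0]<125)&(hsv[...,1]>140)&(((p[...,:2]-O0)@ex)>0)&(np.abs((p[...,:2]-O0)@ey)<.09)&(((p[...,:2]-O0)@ex)<.15); rep('can',b)
    g=m&(Z>.054)&(Z<.064); rep('block',g); g=m&(Z>.065)&(Z<.074); rep('rails',g)
```

```text
O0 [0.52466051 0.29471477]
top ridge depth 138 x [-54.9 -54.5 -50.4 -46.  -45.6] y [-54.4 -52.2  -1.   49.9  51.9] z [77.6 81.4 85.9] 22.32275390625
top dark@.083 140 x [-55.1 -54.9 -50.6 -46.2 -46. ] y [-54.4 -52.2  -1.   49.9  51.6] z [76.6 81.3 85.9] 22.407188415527344
top plate 1385 x [-116.1 -100.2  -72.9   32.3  116.5] y [-94.1 -89.8  -3.   88.7  93.1] z [56.6 62.6 66.7] 22.308698654174805
top plate ray.064 1385 x [-115.9 -100.3  -73.    30.8  114.3] y [-94.2 -89.9  -3.   88.9  93.2] z [56.6 62.6 66.7] 22.417600631713867
top can 523 x [ 27.3  28.8  73.6 119.5 127.4] y [-67.  -66.1 -45.5 -25.1 -24.1] z [36.  50.2 56.4] 22.595308303833008
top block 2890 x [-120.9 -117.8  -38.5   53.8  116.5] y [-95.3 -85.   -3.8  84.2  94.5] z [54.6 59.7 63.8] 22.886743545532227
top rails 449 x [-118.7 -113.8  -64.8   12.5   18.6] y [-94.2 -93.4  10.4  92.8  93.9] z [65.1 66.9 72.3] 22.55080223083496
side ridge depth 131 x [-55.1 -54.8 -51.2 -45.6 -45.3] y [-55.4 -54.4  -5.9  49.1  52.4] z [76.2 80.8 83.7] 22.40044593811035
side dark@.083 166 x [-62.5 -61.6 -54.4 -47.4 -47.1] y [-66.2 -61.2 -12.4  44.9  49. ] z [72.3 80.  83.7] 21.926677703857422
side plate 908 x [-115.5  -99.4  -75.2   51.3  113.1] y [-92.1 -81.9 -12.   83.4  95.6] z [56.  63.  66.4] 27.06692123413086
side plate ray.064 908 x [-113.8 -100.   -75.9   42.9  103.9] y [-89.6 -82.8 -13.   81.9  97.4] z [56.  63.  66.4] 26.957820892333984
side can 465 x [ 27.1  33.   77.6 127.  134.7] y [-71.5 -68.9 -58.3 -31.2  14. ] z [29.1 49.6 56. ] 24.885408401489258
side block 2303 x [-120.6 -118.3  -57.5   84.6  119.5] y [-99.1 -94.9 -12.   89.1 146. ] z [54.5 60.  63.9] 28.0364933013916
side rails 403 x [-118.6 -115.5  -53.5   15.7   21.7] y [-96.2 -95.1 -31.2  93.2  94.6] z [65.1 67.6 73. ] 22.351457595825195
```

```bash
cat >> h.py <<'E'
from scipy.spatial.transform import Rotation as Ro
YAW=np.radians(22.5); EX=np.array([np.cos(YAW),np.sin(YAW),0]); EY=np.array([-EX[1],EX[0],0]); O=np.array([.5247,.2947,0])
def rot(s): w,x,y,z=s['eef_rot']; return Ro.from_quat([x,y,z,w]).as_matrix()
def state():
    s=arm.sense(); R=rot(s); p=s['position']; t=p-O
    print('t',round(s['time_s'],2),'pos',p.round(4),'tester mm',(np.array([t@EX,t@EY,t[2]])*1000).round(1),'F',np.round(s['wrist_force'],1),'gap',round(s['finger_gap'],4),'q',np.round(s['qpos'],2)); return s,R,p
def go(tx,ty,tz):
    s,R,p=state(); tgt=O+EX*tx+EY*ty+np.array([0,0,tz])
    # desired: tool x down, tool y or z along EX, nearest
    best=None
    for k in range(4):
        a=YAW+k*np.pi/2; z=np.array([np.cos(a),np.sin(a),0]); x=np.array([0,0,-1.]); D=np.c_[x,np.cross(z,x),z]
        rv=Ro.from_matrix(R.T@D).as_rotvec()
        print(k,'rotvec',rv.round(3),'D-frame shift',(D.T@(tgt-p)).round(4))
    print('tgt',tgt.round(4),'shift in current tool axes',(R.T@(tgt-p)).round(4)); print('R',R.round(2).tolist())
E
python3 - <<'E'
from h import *
go(-.085,0,.16)
for n in('top','side'):
    im,d,K,T=load(n); p=pts(d,K,T).reshape(-1,3)
    a=np.array([.217,-.586]);b=np.array([.44,.26]); L=np.linalg.norm(b-a); e=(b-a)/L; q=p[:,:2]-a; s=q@e; w=q@np.array([-e[1],e[0]])
    for k in np.arange(0,L,.1):
        m=(s>k)&(s<k+.1)&(abs(w)<.12)&(p[:,2]>-.05); print(n,round(k,1),(a+e*k).round(2),m.sum(),(np.percentile(p[m,2],99.5).round(3) if m.sum() else None))
E
```

```text
t 0.1 pos [ 0.217  -0.5857  0.2306] tester mm [-621.2 -695.6  230.6] F [ 0.1  0.3 -0.5] gap 0.0853 q [-1.22  0.35  1.63  0.    1.16 -0.  ]
0 rotvec [3.104e+00 2.000e-03 0.000e+00] D-frame shift [0.0706 0.6956 0.5362]
1 rotvec [1.533e+00 1.000e-03 1.000e-03] D-frame shift [ 0.0706 -0.5362  0.6956]
2 rotvec [-0.038 -0.     0.001] D-frame shift [ 0.0706 -0.6956 -0.5362]
3 rotvec [-1.609e+00 -1.000e-03  1.000e-03] D-frame shift [ 0.0706  0.5362 -0.6956]
tgt [0.4462 0.2622 0.16  ] shift in current tool axes [ 0.0715 -0.7153 -0.5095]
R [[-0.0, 0.35, -0.94], [0.0, -0.94, -0.35], [-1.0, -0.0, -0.0]]
top 0.0 [ 0.22 -0.59] 131 0.005
top 0.1 [ 0.24 -0.49] 527 0.005
top 0.2 [ 0.27 -0.39] 867 0.005
top 0.3 [ 0.29 -0.3 ] 1117 0.045
top 0.4 [ 0.32 -0.2 ] 4145 0.752
top 0.5 [ 0.34 -0.1 ] 2150 0.742
top 0.6 [ 0.37 -0.01] 2197 0.005
top 0.7 [0.4  0.09] 3403 1.199
top 0.8 [0.42 0.19] 3037 0.083
side 0.0 [ 0.22 -0.59] 927 0.669
side 0.1 [ 0.24 -0.49] 0 None
side 0.2 [ 0.27 -0.39] 0 None
side 0.3 [ 0.29 -0.3 ] 115 0.047
side 0.4 [ 0.32 -0.2 ] 5718 0.606
side 0.5 [ 0.34 -0.1 ] 3956 0.068
side 0.6 [ 0.37 -0.01] 2622 0.002
side 0.7 [0.4  0.09] 3217 0.068
side 0.8 [0.42 0.19] 3639 0.082
```

Depth shows something tall near the straight path. I look at that parked arm's extent.

Run:
```python
from h import *
P=[]
for n in('top','side'):
    im,d,K,T=load(n); P.append(pts(d,K,T)[d>0])
p=np.vstack(P); m=(p[:,2]>.07)&(p[:,0]>.12)&(p[:,0]<.8)&(abs(p[:,1])<.85); p=p[m]
print('cells: max z / min z>0.07 (cm); rows x, cols y from +.45 to -.75')
ys=np.arange(.45,-.76,-.1); print('        ',*[f'{y:7.2f}' for y in ys])
for x in np.arange(.15,.8,.05):
    r=[]
    for y in ys:
        k=(abs(p[:,0]-x)<.025)&(abs(p[:,1]-y)<.05); r.append(f'{p[k,2].min()*100:3.0f}/{p[k,2].max()*100:3.0f}' if k.sum()>3 else '   .   ')
    print(f'{x:.2f}',*r)
```

```text
cells: max z / min z>0.07 (cm); rows x, cols y from +.45 to -.75
            0.45    0.35    0.25    0.15    0.05   -0.05   -0.15   -0.25   -0.35   -0.45   -0.55   -0.65   -0.75
0.15    .       .       .     25/ 39  23/ 59  23/ 51  50/ 51    .       .       .       .       .       .   
0.20    .       .       .       .     23/ 66  25/ 73  51/ 61    .       .       .       .       .       .   
0.25    .       .       .       .       .     48/ 76  56/ 73    .       .       .       .       .       .   
0.30    .       .       .       .       .       .       .       .       .       .       .       .       .   
0.35    .       .       .       .       .       .       .       .       .       .       .       .       .   
0.40    .      7/  7    .       .       .      7/  7   7/  8    .       .       .       .       .       .   
0.45    .      7/  9   7/  9   7/  7    .      7/  7    .       .       .       .       .       .       .   
0.50    .      7/  7   7/  9   7/  7    .       .       .       .       .       .       .       .       .   
0.55   7/  9    .      7/  7    .       .       .      7/ 14   7/ 15   7/ 12    .       .       .       .   
0.60    .       .       .       .       .       .      7/ 22  10/ 54   9/ 52    .       .       .       .   
0.65    .       .       .       .       .       .      7/ 48   9/ 56   8/ 46    .       .       .       .   
0.70    .       .       .       .      7/ 14   7/ 14   7/ 50  22/ 54  32/ 42    .       .       .       .   
0.75    .       .      7/ 13   7/ 10   7/ 14   7/ 13   7/ 48   7/ 48    .       .       .       .       .
```

Request:
move_arm(
  commands=[
    [-0.038,0,0,0,-0.02,-0.014,0],
    [0,0,0,0,-0.04,-0.028,0],
    [0,0,0,0,-0.04,-0.028,0],
    [0,0,0,0,-0.04,-0.028,0],
    [0,0,0,0,-0.04,-0.028,0],
    [0,0,0,0,-0.04,-0.028,0],
    [0,0,0,0,-0.04,-0.028,0],
    [0,0,0,0,-0.04,-0.028,0],
    [0,0,0,0,-0.04,-0.028,0],
    [0,0,0,0,-0.04,-0.028,0],
    [0,0,0,0,-0.04,-0.028,0],
    [0,0,0,0,-0.03,-0.022,0],
  ],
  force=60,
)

```text
time_s: 1.3
position: [0.3375, -0.0473, 0.2314]
eef_rot: [0.138, 0.694, 0.138, -0.693]
wrist_force: [0.5, 0.0, -0.8]
finger_gap: -0.0006
```

```bash
python3 -c "
from h import *
go(-.085,0,.12)"
```

```text
t 1.3 pos [ 0.3375 -0.0473  0.2314] tester mm [-303.9 -244.3  231.4] F [ 0.5  0.  -0.8] gap -0.0006 q [-0.14 -0.12  2.18  0.    1.08  1.03]
0 rotvec [-3.141e+00 -0.000e+00 -1.000e-03] D-frame shift [0.1114 0.2443 0.2189]
1 rotvec [ 1.571 -0.     0.   ] D-frame shift [ 0.1114 -0.2189  0.2443]
2 rotvec [ 0.001 -0.001  0.   ] D-frame shift [ 0.1114 -0.2443 -0.2189]
3 rotvec [-1.57 -0.   -0.  ] D-frame shift [ 0.1114  0.2189 -0.2443]
tgt [0.4462 0.2622 0.12  ] shift in current tool axes [ 0.1115 -0.2441 -0.219 ]
R [[0.0, 0.38, -0.92], [0.0, -0.92, -0.38], [-1.0, -0.0, -0.0]]
```

Request:
move_arm(
  commands=[
    [0,0,0,0,-0.03,-0.027,0],
    [0,0,0,0,-0.03,-0.027,0],
    [0,0,0,0,-0.03,-0.027,0],
    [0,0,0,0,-0.03,-0.027,0],
    [0,0,0,0,-0.03,-0.027,0],
    [0,0,0,0,-0.03,-0.027,0],
    [0,0,0,0.03,-0.03,-0.027,0],
    [0,0,0,0.04,-0.02,-0.02,0],
    [0,0,0,0.04,-0.014,-0.01,0],
    [0,0,0,0,0,0,0],
  ],
)

```text
time_s: 2.3
position: [0.4438, 0.2594, 0.1165]
eef_rot: [-0.14, -0.691, -0.138, 0.696]
wrist_force: [0.3, -1.0, 1.1]
finger_gap: -0.0
```

Run:
```python
from h import *
s,R,p=state()
a,_=snap('top'); b,_=snap('side')
cv2.imwrite('pics/c1.png',cv2.resize(b[130:280,160:340],None,fx=4,fy=4,interpolation=cv2.INTER_CUBIC))
```

```text
t 2.3 pos [0.4438 0.2594 0.1165] tester mm [-88.3  -1.6 116.5] F [ 0.3 -1.   1.1] gap -0.0 q [0.53 0.33 1.96 0.   0.85 1.7 ]
```

View pics/c1.png

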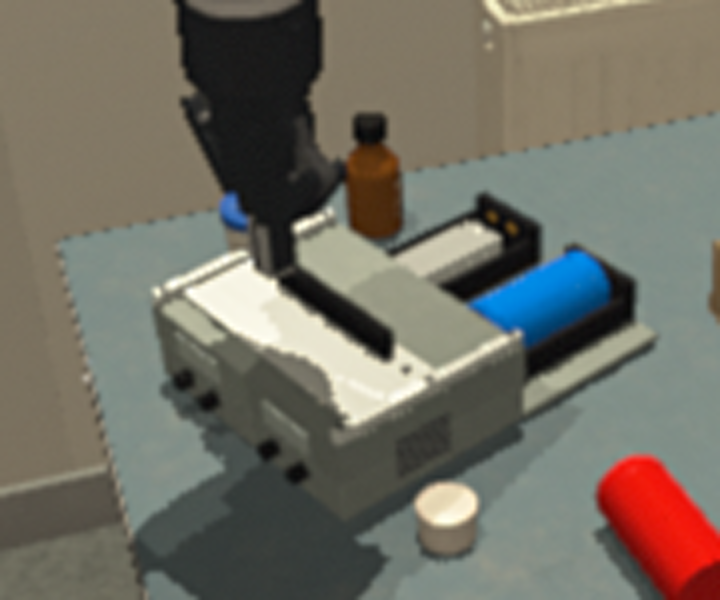

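The fingers are above the plate, just in front of the ridge. Next I descend to z≈0.073 and push to the rear.

Request:
move_arm(
  commands=[
    [0,0,0,0.022,0,0,0],
    [0,0,0,0.021,0,0,0],
    [0,0,0,0,0,-0.01,0],
    [0,0,0,0,0,-0.01,0],
    [0,0,0,0,0,-0.01,0],
    [0,0,0,0,0,-0.01,0],
    [0,0,0,0,0,-0.01,0],
    [0,0,0,0,0,-0.01,0],
    [0,0,0,0,0,-0.01,0],
    [0,0,0,0,0,-0.006,0],
    [0,0,0,0,0,0,0],
  ],
)

```text
time_s: 3.5
position: [0.5192, 0.2894, 0.0801]
eef_rot: [0.138, 0.695, 0.138, -0.692]
wrist_force: [-0.5, -0.2, 2.6]
finger_gap: 0.0003
```

```bash
python3 -c "
from h import *
state()"
```

```text
t 3.5 pos [0.5192 0.2894 0.0801] tester mm [-7.2 -2.8 80.1] F [-0.5 -0.2  2.6] gap 0.0003 q [ 0.51  0.48  1.82 -0.    0.84  1.68]
```

Run:
```python
from h import *
b,_=snap('side'); state()
cv2.imwrite('pics/c2.png',cv2.resize(b[130:280,160:340],None,fx=4,fy=4,interpolation=cv2.INTER_CUBIC))
```

```text
t 3.55 pos [0.5186 0.2892 0.0797] tester mm [-7.7 -2.7 79.7] F [-0.5  0.   0.4] gap 0.0002 q [ 0.51  0.48  1.82 -0.    0.84  1.68]
```

View pics/c2.png

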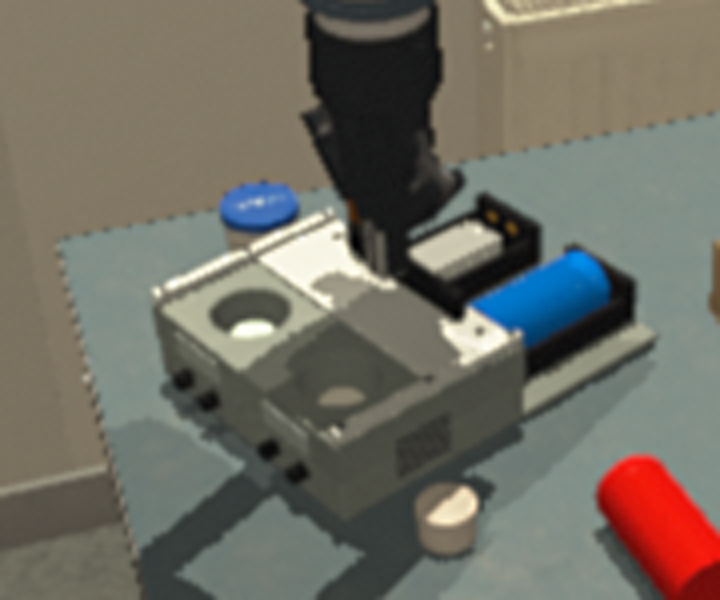

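The guard has slid back and both wells are open. I confirm the stop by pushing a little further and watching the force.

Request:
move_arm(
  commands=[
    [0,0,0,0.005,0,0,0],
    [0,0,0,0,0,-0.004,0],
    [0,0,0,0,0,-0.004,0],
    [0,0,0,0,0,0,0],
  ],
)

```text
time_s: 3.95
position: [0.519, 0.2893, 0.0722]
eef_rot: [-0.139, -0.689, -0.137, 0.698]
wrist_force: [-17.0, -7.1, 12.2]
finger_gap: 0.0002
```

```bash
python3 -c "
from h import *
state()"
```

```text
t 3.95 pos [0.519  0.2893 0.0722] tester mm [-7.3 -2.8 72.2] F [-17.   -7.1  12.2] gap 0.0002 q [0.51 0.5  1.81 0.   0.84 1.68]
```

Stopped at 18 N, so the guard is fully open. I back off, lift, move clear to the rear-left, and measure the wells.

Request:
move_arm(
  commands=[
    [0,0,0,0,0,0.01,0],
    [0,0,0,0,0,0.01,0],
    [0,0,0,-0.03,0,0,0],
    [0,0,0,-0.04,0,0,0],
    [0,0,0,-0.04,0,0,0],
    [0,0,0,0,0,-0.04,0],
    [0,0,0,0,0,-0.05,0],
    [0,0,0,0,0,-0.04,0],
    [0,0,0,0,0,0,0],
  ],
)

```text
time_s: 4.85
position: [0.6299, 0.3353, 0.1833]
eef_rot: [0.138, 0.695, 0.138, -0.692]
wrist_force: [0.1, -0.6, -0.6]
finger_gap: -0.0003
```

Run:
```python
from h import *
state(); a,_=snap('top'); b,_=snap('side')
x=cv2.resize(a[170:270,195:305],None,fx=4,fy=4,interpolation=cv2.INTER_CUBIC); y=cv2.resize(b[180:270,185:325],None,fx=4,fy=4,interpolation=cv2.INTER_CUBIC)
c=np.zeros((600,800,3),np.uint8); c[:x.shape[0]//1,:440]=x[:400]; 
cv2.imwrite('pics/c3.png',x)
for n,r in(('top',(170,270,195,305)),('side',(170,270,185,330))):
    im,d,K,T=load(n); p=pts(d,K,T); Z=p[...,2]; hsv=cv2.cvtColor(im,cv2.COLOR_BGR2HSV)
    t=p-O; X=t@EX*1000; Y=t@EY*1000
    m=np.zeros(d.shape,bool); m[r[0]:r[1],r[2]:r[3]]=1
    deep=m&(X<-30)&(X>-115)&(abs(Y)<82)&(Z<.052)
    key=m&(X<-25)&(X>-120)&(abs(Y)<82)&(Z<.049)&(Z>.035)
    for nm,q in(('deep',deep),('key',key)):
        N,l,st,c=cv2.connectedComponentsWithStats(q.astype(np.uint8))
        for i in range(1,N):
            if st[i,4]>25:
                k=l==i; print(n,nm,c[i].round(1),st[i],'X',X[k].min().round(1),X[k].max().round(1),'Y',Y[k].min().round(1),Y[k].max().round(1),'med',np.median(X[k]).round(1),np.median(Y[k]).round(1),np.median(Z[k])*1000)
    k=m&(Z>.076)&(Z<.09)&(hsv[...,2]<90)&(X<30); print(n,'ridge',k.sum(),X[k].min() if k.any() else 0,X[k].max()if k.any() else 0)
    k=m&(hsv[...,2]>100)&(Z>.052)&(Z<.07)&(X<60); print(n,'block',np.percentile(X[k],[.5,2,98]),np.percentile(Y[k],[1,99]))
```

```text
t 4.85 pos [0.6299 0.3353 0.1833] tester mm [112.7  -2.7 183.3] F [ 0.1 -0.6 -0.6] gap -0.0003 q [ 0.49  0.53  1.47 -0.    1.14  1.67]
top ridge 0 0 0
top block [-8.75498932 -8.38603623  3.68702693] [136.22289319 150.32153439]
side deep [222.2 208.7] [213 204  20  10 140] X -93.9 -51.8 Y 39.1 72.3 med -68.7 62.9 41.44752035048466
side deep [244.7 225.3] [235 220  21  11 175] X -90.7 -52.2 Y -54.3 -18.5 med -68.0 -29.2 41.436606988052624
side key [222.3 208.9] [213 205  20   9 106] X -93.6 -52.8 Y 39.1 72.3 med -68.7 61.8 41.43799164743067
side key [221.3 229.2] [201 211  41  36 126] X -120.0 -117.0 Y -81.4 81.1 med -118.8 -4.2 42.29129179799684
side key [244.8 225.5] [235 221  20  10 128] X -90.7 -52.2 Y -51.4 -18.7 med -69.5 -31.5 41.54784483924784
side ridge 136 0.39604645590170795 12.593088834943417
side block [-119.07561441 -118.0545324    28.92338525] [-94.63548623  92.1888807 ]
```

View pics/c3.png

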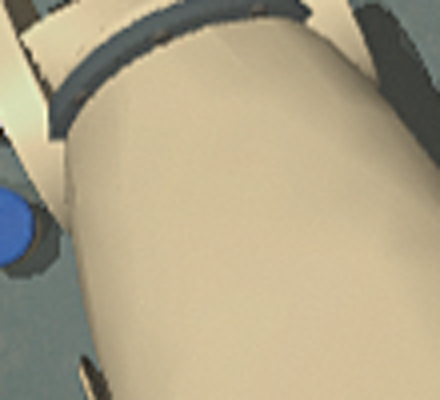

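The arm covers the top view. From the side view the ridge (stop) and block front agree on an x offset of about -8 mm in my tester frame, so the guard was about 8 mm ajar at the start. I move aside for a clean top view of the wells.

Request:
move_arm(
  commands=[
    [0,0,0,-0.01,0.04,0,0],
    [0,0,0,-0.01,0.04,0.02,0],
    [0,0,0,0,0.04,0.02,0],
    [0,0,0,0,0.04,0.02,0],
    [0,0,0,0,0.04,0.02,0],
    [0,0,0,0,0.04,0.02,0],
    [0,0,0,0,0.04,0.02,0],
    [0,0,0,0,0.04,0.02,0],
    [0,0,0,0,0,0,0],
  ],
)

```text
time_s: 5.85
position: [0.617, -0.0201, 0.2036]
eef_rot: [-0.137, -0.693, -0.136, 0.694]
wrist_force: [0.9, 0.4, 0.7]
finger_gap: -0.0001
```

```bash
cat > w.py <<'E'
from h import *
import sys
state(); a,_=snap('top'); snap('side')
cv2.imwrite(sys.argv[1],cv2.resize(a[150:275,175:325],None,fx=4,fy=4,interpolation=cv2.INTER_CUBIC))
for n,r in(('top',(150,275,195,315)),('side',(170,270,185,330))):
    im,d,K,T=load(n); p=pts(d,K,T); Z=p[...,2]; hsv=cv2.cvtColor(im,cv2.COLOR_BGR2HSV)
    t=p-O; X=t@EX*1000; Y=t@EY*1000
    m=np.zeros(d.shape,bool); m[r[0]:r[1],r[2]:r[3]]=1
    def tt(u,v,z): q=ray(u,v,K,T,z)-O; return round(q@EX*1000,1),round(q@EY*1000,1)
    for nm,q,z in(('deep',(X<-30)&(X>-115)&(Z<.055),.06),('key',(X<-30)&(X>-115)&(Z<.046)&(Z>.037)&(hsv[...,2]>130),.042)):
        N,l,st,c=cv2.connectedComponentsWithStats((m&(abs(Y)<84)&q).astype(np.uint8))
        for i in range(1,N):
            if st[i,4]>20:
                k=l==i; v,u=np.nonzero(k); Q=np.array([tt(a,b,z) for a,b in zip(u,v)]); print(n,nm,c[i].round(1),st[i],'bbox mid',(Q.max(0)+Q.min(0))/2,'size',Q.max(0)-Q.min(0),'z',np.median(Z[k]).round(4))
    k=m&(Z>.076)&(Z<.09)&(hsv[...,2]<90)&(X<30); print(n,'ridge',k.sum(),np.percentile(X[k],[0,50,100]).round(1) if k.any() else 0)
    k=m&(Z>.05)&(Z<.075)&(abs(Y)<95); print(n,'block',np.percentile(X[k],[.5,2,98]).round(1),np.percentile(Y[k],[.5,99.5]).round(1))
E
python3 w.py pics/c4.png
```

```text
t 5.85 pos [ 0.617  -0.0201  0.2036] tester mm [ -35.2 -326.2  203.6] F [0.9 0.4 0.7] gap -0.0001 q [-0.03  0.37  1.68 -0.    1.1   1.15]
top deep [274.5 228.6] [266 220  18  18 273] bbox mid [-78.15 -44.  ] size [52.3 51. ] z 0.0328
top deep [243.5 240.8] [234 232  22  19 274] bbox mid [-80.3   42.05] size [48.2 51.9] z 0.0334
top key [274.9 229.3] [270 224  10  11  81] bbox mid [-80.2  -44.95] size [26.8 25.7] z 0.0405
top key [243.9 241. ] [239 236  11  11  81] bbox mid [-80.15  44.25] size [27.3 25.9] z 0.041
top ridge 141 [ 0.8  5.  10.4]
top block [-120.  -118.3   96.9] [-93.8  92.7]
side deep [222.3 208.1] [213 203  20  11 165] bbox mid [-80.8  41.9] size [45.  44.2] z 0.0428
side deep [244.6 224.7] [234 219  22  12 200] bbox mid [-80.25 -48.  ] size [46.3 45.8] z 0.0421
side key [222.6 211.8] [218 210  10   4  28] bbox mid [-77.05  48.55] size [21.3 15.3] z 0.0408
side key [245.  228.6] [240 227  11   4  38] bbox mid [-77.  -42.2] size [22.  20.2] z 0.041
side ridge 134 [ 1.   4.5 11.9]
side block [-119.5 -118.7   94.2] [-94.8  92.7]
```

View pics/c4.png

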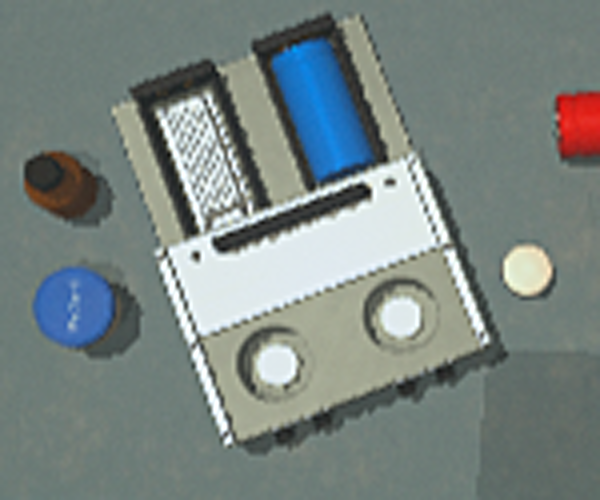

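The guard is open and both white keys are visible; the right well is at about (-79.5, -45) in my frame, and two views agree. I move over it.

Request:
move_arm(
  commands=[
    [0,0,0,0,-0.04,0.006,0],
    [0,0,0,0,-0.04,0.006,0],
    [0,0,0,0,-0.04,0.006,0],
    [0,0,0,0,-0.04,0.006,0],
    [0,0,0,0,-0.04,0.006,0],
    [0,0,0,0,-0.04,0.006,0],
    [0,0,0,0,-0.04,0.006,0],
    [0,0,0,0.04,0,0.002,0],
    [0,0,0,0.04,0,0,0],
    [0,0,0,0.03,0,0,0],
    [0,0,0,0,0,0,0],
    [0,0,0,0,0,0,0],
  ],
)

```text
time_s: 7.15
position: [0.4704, 0.2271, 0.0939]
eef_rot: [-0.138, -0.693, -0.138, 0.694]
wrist_force: [0.9, -0.3, 0.6]
finger_gap: -0.0003
```

```bash
python3 -c "
from h import *
go(-.0795,-.045,.05)"
```

```text
t 7.15 pos [0.4704 0.2271 0.0939] tester mm [-76.  -41.7  93.9] F [ 0.9 -0.3  0.6] gap -0.0003 q [0.45 0.38 1.96 0.   0.8  1.62]
0 rotvec [-3.14e+00 -0.00e+00  1.00e-03] D-frame shift [ 0.0439 -0.0033 -0.0035]
1 rotvec [ 1.572e+00  1.000e-03 -1.000e-03] D-frame shift [ 0.0439  0.0035 -0.0033]
2 rotvec [0.001 0.001 0.   ] D-frame shift [0.0439 0.0033 0.0035]
3 rotvec [-1.57e+00  1.00e-03  1.00e-03] D-frame shift [ 0.0439 -0.0035  0.0033]
tgt [0.4685 0.2227 0.05  ] shift in current tool axes [0.0439 0.0033 0.0035]
R [[-0.0, 0.38, -0.92], [-0.0, -0.92, -0.38], [-1.0, -0.0, 0.0]]
```

Correct by 3 mm and descend to just above the key.

Request:
move_arm(
  commands=[
    [0,0,0,0,0.003,0.0035,0],
    [0,0,0,0.015,0,0,0],
    [0,0,0,0.015,0,0,0],
    [0,0,0,0.013,0,0,0],
    [0,0,0,0,0,0,0],
    [0,0,0,0,0,0,0],
  ],
)

```text
time_s: 7.75
position: [0.4693, 0.2222, 0.0511]
eef_rot: [0.138, 0.694, 0.138, -0.693]
wrist_force: [0.5, -0.2, -0.4]
finger_gap: -0.0003
```

Run:
```python
from h import *
state(); b,_=snap('side')
cv2.imwrite('pics/c5.png',cv2.resize(b[150:270,180:330],None,fx=4,fy=4,interpolation=cv2.INTER_CUBIC))
```

```text
t 7.75 pos [0.4693 0.2222 0.0511] tester mm [-78.9 -45.8  51.1] F [ 0.5 -0.2 -0.4] gap -0.0003 q [0.44 0.44 1.99 0.   0.71 1.62]
```

View pics/c5.png

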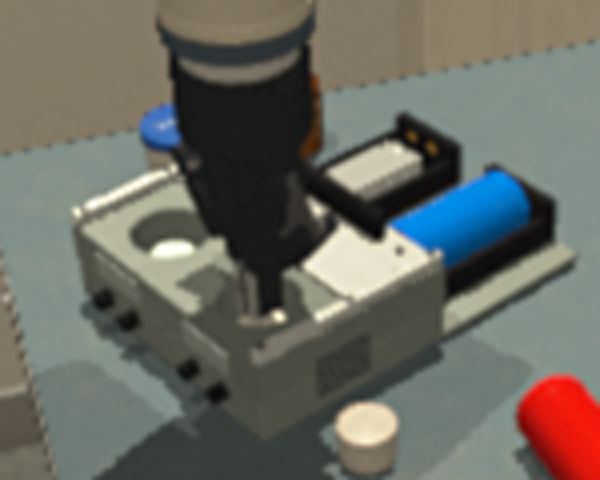

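The fingertips are 9 mm into the right well with no contact force. I press in small steps.

Request:
move_arm(
  commands=[
    [0,0,0,0.005,0,0,0],
    [0,0,0,0.004,0,0,0],
    [0,0,0,0.003,0,0,0],
    [0,0,0,0.003,0,0,0],
    [0,0,0,0,0,0,0],
    [0,0,0,0,0,0,0],
  ],
)

```text
time_s: 8.4
position: [0.4694, 0.2224, 0.036]
eef_rot: [0.138, 0.694, 0.138, -0.693]
wrist_force: [-1.1, -0.2, 9.7]
finger_gap: -0.0
```

Request:
move_arm(
  commands=[
    [0,0,0,0.002,0,0,0],
    [0,0,0,0.002,0,0,0],
    [0,0,0,0,0,0,0],
    [0,0,0,0,0,0,0],
  ],
)

```text
time_s: 8.8
position: [0.4695, 0.2224, 0.035]
eef_rot: [0.138, 0.694, 0.138, -0.693]
wrist_force: [-14.1, -5.6, 55.2]
finger_gap: 0.0001
```

It is bottomed: 55 N with no further travel. I ease back a little and hold for over a second.

Request:
move_arm(
  commands=[
    [0,0,0,-0.0025,0,0,0],
    [0,0,0,0,0,0,0],
    [0,0,0,0,0,0,0],
    [0,0,0,0,0,0,0],
    [0,0,0,0,0,0,0],
    [0,0,0,0,0,0,0],
    [0,0,0,0,0,0,0],
    [0,0,0,0,0,0,0],
    [0,0,0,0,0,0,0],
    [0,0,0,0,0,0,0],
    [0,0,0,0,0,0,0],
    [0,0,0,0,0,0,0],
  ],
)

```text
time_s: 10.0
position: [0.4695, 0.2224, 0.0356]
eef_rot: [0.138, 0.694, 0.138, -0.693]
wrist_force: [-6.1, -3.4, 27.1]
finger_gap: -0.0
```

27 N while held, well above the 5 N for fully in. Now I lift out, cross over the ridge and go behind it.

Request:
move_arm(
  commands=[
    [0,0,0,-0.02,0,0,0],
    [0,0,0,-0.04,0,0,0],
    [0,0,0,-0.04,0,0,0],
    [0,0,0,0,0,0,0],
    [0,0,0,0,-0.015,-0.04,0],
    [0,0,0,0,-0.015,-0.04,0],
    [0,0,0,0,-0.015,-0.04,0],
    [0,0,0,0,0,0,0],
    [0,0,0,0,0,0,0],
  ],
)

```text
time_s: 10.9
position: [0.5622, 0.3098, 0.1323]
eef_rot: [-0.138, -0.693, -0.138, 0.694]
wrist_force: [-1.4, -0.1, -0.5]
finger_gap: 0.0002
```

```bash
python3 -c "
from h import *
go(.042,0,.073)"
```

```text
t 10.9 pos [0.5622 0.3098 0.1323] tester mm [ 40.4  -0.4 132.3] F [-1.4 -0.1 -0.5] gap 0.0002 q [ 0.5   0.48  1.68 -0.    0.99  1.68]
0 rotvec [-3.141e+00  0.000e+00  3.000e-03] D-frame shift [0.0593 0.0004 0.0016]
1 rotvec [ 1.571  0.002 -0.002] D-frame shift [ 0.0593 -0.0016  0.0004]
2 rotvec [ 0.001  0.002 -0.   ] D-frame shift [ 0.0593 -0.0004 -0.0016]
3 rotvec [-1.57   0.002  0.002] D-frame shift [ 0.0593  0.0016 -0.0004]
tgt [0.5635 0.3108 0.073 ] shift in current tool axes [ 0.0593 -0.0004 -0.0017]
R [[-0.0, 0.38, -0.92], [-0.0, -0.92, -0.38], [-1.0, 0.0, 0.0]]
```

Request:
move_arm(
  commands=[
    [0,0,0,0.03,0,0,0],
    [0,0,0,0.028,0,0,0],
    [0,0,0,0,0,0,0],
    [0,0,0,0,0,0.01,0],
    [0,0,0,0,0,0.01,0],
    [0,0,0,0,0,0.01,0],
    [0,0,0,0,0,0.01,0],
    [0,0,0,0,0,0.01,0],
    [0,0,0,0,0,0.01,0],
    [0,0,0,0,0,0.01,0],
    [0,0,0,0,0,0.006,0],
    [0,0,0,0,0,0,0],
  ],
)

```text
time_s: 12.1
position: [0.4912, 0.2801, 0.0758]
eef_rot: [-0.138, -0.693, -0.138, 0.694]
wrist_force: [-0.5, 0.2, -0.6]
finger_gap: -0.0001
```

```bash
python3 -c "
from h import *
state()"
```

```text
t 12.1 pos [0.4912 0.2801 0.0758] tester mm [-36.6  -0.7  75.8] F [-0.5  0.2 -0.6] gap -0.0001 q [0.52 0.46 1.88 0.   0.8  1.69]
```

Request:
move_arm(
  commands=[
    [0,0,0,0,0,0.005,0],
    [0,0,0,0,0,0.004,0],
    [0,0,0,0,0,0.003,0],
    [0,0,0,0,0,0,0],
    [0,0,0,0,0,0,0],
  ],
)

```text
time_s: 12.6
position: [0.4861, 0.2782, 0.0768]
eef_rot: [0.137, 0.697, 0.139, -0.69]
wrist_force: [16.3, 5.8, -9.7]
finger_gap: -0.0001
```

```bash
python3 -c "
from h import *
state()"
```

```text
t 12.6 pos [0.4861 0.2782 0.0768] tester mm [-41.9  -0.5  76.8] F [16.3  5.8 -9.7] gap -0.0001 q [ 0.52  0.44  1.9  -0.    0.79  1.7 ]
```

Stopped at 17 N at about the expected shut position. I back off and lift away to look.

Request:
move_arm(
  commands=[
    [0,0,0,0,0,-0.01,0],
    [0,0,0,0,0,-0.01,0],
    [0,0,0,-0.04,0,0,0],
    [0,0,0,-0.04,0,0,0],
    [0,0,0,-0.04,0.03,0,0],
    [0,0,0,0,0.04,0,0],
    [0,0,0,0,0.04,0,0],
    [0,0,0,0,0.04,0,0],
    [0,0,0,0,0.04,0,0],
    [0,0,0,0,0.04,0,0],
    [0,0,0,0,0.04,0,0],
    [0,0,0,0,0.04,0,0],
  ],
)

```text
time_s: 13.8
position: [0.6187, -0.0043, 0.1957]
eef_rot: [-0.138, -0.693, -0.138, 0.694]
wrist_force: [-0.0, -1.2, -0.7]
finger_gap: -0.0002
```

```bash
python3 w.py pics/c6.png
python3 - <<'E'
from h import *
im,d,K,T=load('top'); p=pts(d,K,T); t=p-O; X=t@EX*1000; Y=t@EY*1000
hsv=cv2.cvtColor(im,cv2.COLOR_BGR2HSV)
b=(hsv[...,0]>95)&(hsv[...,0]<125)&(hsv[...,1]>140)&(X>0)&(X<150)&(abs(Y)<90)
print('can X',np.percentile(X[b],[2,50,98]),'Y',np.percentile(Y[b],[2,50,98]))
E
```

```text
t 13.8 pos [ 0.6187 -0.0043  0.1957] tester mm [ -27.6 -312.2  195.7] F [-0.  -1.2 -0.7] gap -0.0002 q [-0.01  0.38  1.68  0.    1.08  1.17]
top ridge 139 [-64.8 -60.4 -55.6]
top block [-120.  -117.9   92.6] [-93.7  92.8]
side ridge 124 [-65.1 -61.5 -55.5]
side block [-119.5 -118.7   93.1] [-94.8  92.9]
can X [ 29.12407182  73.42845791 119.46987918] Y [-65.94516441 -45.41297134 -24.83909301]
```

View pics/c6.png

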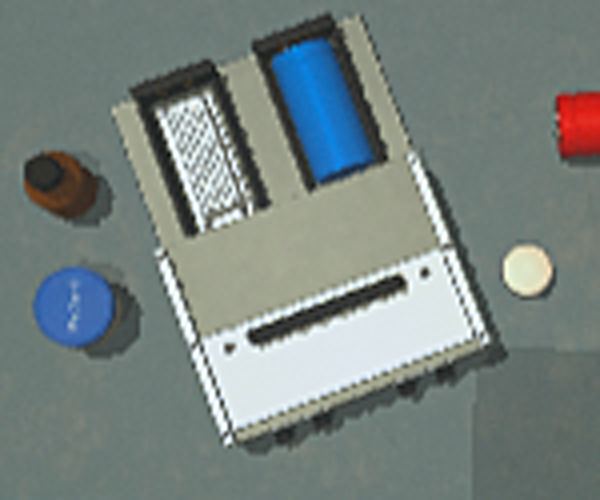

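The ridge moved 65.6 mm (66 mm is the full stroke), so the guard is shut. The can, pot, bottle and tin are unmoved, and the arm touches nothing.

```bash
python3 -c "
from bench import arm
print(arm.hand_in())"
```

```text
the job is handed in; nothing more can be done
None
```

I reset the right-hand channel, the one whose cradle holds the blue can capacitor, and handed the job in at about 14 s of the 51 s limit. No verdict was reported.

- **Guard open:** I pushed it to its rear stop, where the force rose to 18 N.
- **Key:** I pressed the right key to its bottom and held it there for over 1 s. The force was 27 N at the end of the hold, and it peaked briefly at 55 N on the fingertips.
- **Guard shut:** I pushed it to the front stop at 17 N. In the last pictures the ridge had moved 65.6 mm of the 66 mm stroke.
- **Surroundings:** The can measured within about 0.5 mm of where it started. By eye in the top view, the pot, bottle and tin had not moved. I did not re-measure the reel, but the arm never went near it after the first pass. The arm was clear of everything, with near-zero wrist force.
- **Keys up:** The shut guard hides both keys, so I did not see them come up after release.
- **Disagreement:** My first position estimate, taken from the ridge, was about 10 mm off along x because the guard stood ajar by about that much at the start. I corrected it from the wells before pressing.

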